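Unlock the instrument box and hold its sprung lid open at the clip

TASK

Unlock the red instrument box by pressing its three white keys right down and letting each come up again, one at a time and with the lid still shut: first the round key, then the square one, then the long one. Then take the lid by its grip, slide it open against its spring until the lid's pointer is level with the middle of the aluminium clip on the box's rim, and finish while still holding it there; the lid springs shut if it is let go. Leave the glass cube, the pencil and the eraser where they lie.

Things in the scene. Friction and masses are not known exactly. Their poses are not given: they have to be found in the camera images.
- case: Red plastic instrument box screwed to the desk, 150 (its x) x 280 (its y) x 45 mm high. Origin: centre of its underside, on the desk. Its x axis points to the long rim that carries the clip, z up. The 70 mm at its +y end are the key panel (top 45 mm up); the rest is covered by the lid, whose top is 43 mm up and which slides out over the -y end of the box.
- lid (a joint): Travel of the sliding lid in m: 0 shut (against its stop), growing as it slides along the box's -y, at most 0.11. The spring always pulls it shut: about 3 N when shut, plus 0.05 N per mm of travel.
- grip (a point): Foot of the lid's pull, a grey plastic upright rib fixed on top of the lid: 60 mm long along the box's x, 14 mm thick along the box's y (the slide direction), 32 mm tall. The point is the centre of its foot, on the lid's top, 43 mm above the desk; axes as the box's. With the lid shut it is 40 mm from the box's centre towards -y. It moves with the lid.
- pointer (a point): Outer end of the pointer, a flat steel strip 4 mm wide on the lid that runs from the grip, at mid-thickness, towards the clip's rim; 64 mm from the grip point along the box's x, 45 mm above the desk. Moves with the lid.
- clip: Aluminium clip pinched fixed on the box's +x rim, 12 mm wide along the rim, standing up to 17 mm above the rim and reaching 30 mm out from it, holding nothing: the mark. Origin: middle of its width, on the rim's top (45 mm above the desk), 72 mm from the box's centre line; axes as the box's. With the lid shut it is 45 to 90 mm further towards the box's -y than the pointer.
- key_round_top (a point): Centre of the top face of the round key (white plastic, 20 mm across). Unpressed it is 60 mm above the desk and stands 12 mm above its black bezel (34 x 54 x 3 mm). The three keys stand in a row along the box's x, 46 mm apart, in any order.
- key_round (a joint): Press depth of the round key in m: 0 up, 0.005 fully down (about 5 N); springs back.
- key_square_top (a point): Centre of the top face of the square key (white plastic, 22 x 22 mm); heights as for the round key.
- key_square (a joint): Press depth of the square key in m: 0 up, 0.005 fully down (about 5 N); springs back.
- key_long_top (a point): Centre of the top face of the long key (white plastic, 14 mm along the box's x, 42 mm along its y); heights as for the round key.
- key_long (a joint): Press depth of the long key in m: 0 up, 0.005 fully down (about 5 N); springs back.
- cube: Clear glass cube, 50 mm, loose on the desk beyond the box's clip side, at the key end; origin at the centre of its underside. Bystander.
- pencil: Black mechanical pencil, about 125 mm long, 9 mm thick, lying loose on the desk on the box's -x side (no clip); origin on its underside near mid-length, x along it. Bystander.
- eraser: White eraser, 22 x 50 x 13 mm, loose on the desk beyond the box's clip side, near its middle; origin at the centre of its underside. Bystander.

How it is judged (in metres and radians):
On the way, in this order (a step that is already met when the one before it is completed fails the run):
1. the round key is pressed down (more than 3.5 of its 5 mm), the others up, the lid shut (value of joint key_round above 0.0035 m and value of joint each of key_square, key_long below 0.0015 m and value of joint lid below 0.004 m), for 0.05 s.
2. the round key is up again, the lid still shut (value of joint each of key_round, key_square, key_long below 0.0015 m and value of joint lid below 0.004 m), for 0.05 s.
3. the square key is pressed down (more than 3.5 of its 5 mm), the others up, the lid shut (value of joint key_square above 0.0035 m and value of joint each of key_round, key_long below 0.0015 m and value of joint lid below 0.004 m), for 0.05 s.
4. the square key is up again, the lid still shut (all of step 2), for 0.05 s.
5. the long key is pressed down (more than 3.5 of its 5 mm), the others up, the lid shut (value of joint key_long above 0.0035 m and value of joint each of key_round, key_square below 0.0015 m and value of joint lid below 0.004 m), for 0.05 s.
6. the long key is up again, the lid still shut (all of step 4), for 0.05 s.
At the end, for the whole second after the job is handed in: Through the last second: pointer within 6 mm of the clip's middle along the slide, lid at rest, fingers bearing on it with over 1.5 N, no bystander touching the lid, all keys up (under 1.5 mm), cube, pencil and eraser within 20 mm of where they lay (y of pointer in the frame of clip between -0.006 and 0.006 m and contact force between lid and the fingers above 1.5 N and velocity of joint lid between -0.01 and 0.01 m/s and value of joint each of key_round, key_square, key_long below 0.0015 m and contact force between lid and cube below 0.2 N and contact force between lid and pencil below 0.2 N and contact force between lid and eraser below 0.2 N and distance of each of cube, pencil, eraser from where it was at the start of the episode below 0.02 m); the arm keeps its last pose, push and grip.
It fails at once if two keys are down at once (value of joint each of key_round, key_square above 0.002 m or value of joint each of key_round, key_long above 0.002 m or value of joint each of key_square, key_long above 0.002 m).
It fails at once if the glass cube, the pencil or the eraser is moved by more than 20 mm (distance of any of cube, pencil, eraser from where it was at the start of the episode above 0.02 m).
It also fails if it takes over 48 s, if anything falls off the work surface, if the arm or the gripper's body presses on something with over 40 N, if the wrist force passes 120 N, or if a joint passes its speed limit or range.

ROBOT

A 6-joint arm with a two-finger parallel gripper is mounted at the origin on the work surface. World frame = base frame: x ahead of the robot, y to its left, z up, the work surface at z = 0. Lengths are in mm, angles in rad, forces in N, time in s.
With the tool pointing down it reaches from about 350 to 975 mm from the base axis. Payload 7.1 kg.
Tool frame: the origin (TCP) lies at the very end of the fingers, on their centre line; the grasp point (between the pads) lies 19 mm behind it; y points along the fingers, x is the direction in which the jaws open and shut, and the axes are right-handed (so a half turn about y gives the same grasp; the last joint's range is limited). The gripper opens to 88 mm and grips with 3 to 60 N. Pads are 20 mm wide; open, the fingers measure 115 mm over their backs; the gripper's body (75 mm by 178 mm) begins 61 mm behind the grasp point.
Start: joints at [1.2, 0.423, 1.63, -0, 1.089, -0.019], TCP at [215.335, 586.716, 222.675] pointing down, gripper open.
Joint ranges: [-3, 3], [-0.9, 2.11], [0.09, 2.58], [-1.31, 4.45], [0.11, 2.69], [-2.54, 2.54]. Speed limits (rad/s): [2.39, 2.39, 3.01, 3.14, 3.14, 3.14].

INTERFACE

Orientations are given as a rotation vector (axis times angle).
In Python, from workcell import ctrl gives the robot as it stands. The module is installed in compiled form; this text tells all that it offers.
- The arm moves only by the tool jog_arm, never from a script. Its argument "steps" is a list of rows, each an object with "turn": the turn, a rotation vector about the world's x, y, z scaled (see below), a list of three; "dp": the shift along the world's x, y, z scaled (see below), a list of three; "claw": the opening, from 0 (shut) to 1 (fully open). In form: [{"turn": [wx, wy, wz], "dp": [x, y, z], "claw": claw}, ...]. A call has 1 to 12 rows; each row is the pose to reach, as a shift and turn from the pose measured when the call began, turning the shorter way round; what a row does not reach only later rows make up. The controller multiplies each number of a shift by 80 mm and each number of a turn by pi rad. A row lasts 1/12 s, in which the tool goes at most 41.7 mm and 7.16 degrees, less where a joint would pass 70% of its speed; a pose out of reach is approached as far as the arm can. A call with a number of a shift or a turn outside -1 to 1 is refused whole. A call with a gripper value outside its range is refused whole. The fingers move at their own pace and stop on an object; the grip force is fixed at half the most. Time passes only in rows, so rows that repeat a pose let the fingers close. It gives the time, the measured TCP pose, the force and the opening at its end, in the units of the state.
- ctrl.get_obs(): the state, without advancing time (a new reading comes with each control period).
- ctrl.get_image(name): name is "side" or "top"; returns a dict with "img" (400x640x3 uint8, red, green, blue), "range_z" (400x640 float32, mm along the optical axis (not along the pixel's ray), 0 where there is no reading), "fovy" (degrees; the focal length in pixels is half the picture's height over the tangent of half this angle, whatever the lens; pixels are square), "cx", "cy" (the principal point, pixels), "dist_coeffs" ([k1, k2, p1, p2, k3] as OpenCV has them; the pictures are not rectified), "camera_from_world" (4x4, takes a point from world to camera coordinates). Camera axes: x right, y down, z forward; pixel columns grow to the right and rows downward; lengths in mm; the calibration is good to about 2 mm. A picture is of the moment at which its call begins.
- ctrl.close_job(): hands the job in, once; it reports no verdict.
The state is a dict: "t": time; "qpos": joint angles; "qvel": joint speeds; "joint_torque": joint torques, N m; "ee_pos": TCP position; "orientation": TCP orientation; "ft_force": force on the tool from outside, world axes, zero at the start; "moment": the same for the moment, N m; "width": finger opening in mm.
Only numpy, scipy, OpenCV 4.12 (cv2) and the standard library are available. Lean on these libraries where they do the work, as an engineer would, in place of code of your own. Each camera call takes 0.05 s, during which the arm holds its last target.

## Working session

There is one attempt and no reset: what is moved stays moved. The work goes in short steps, Python scripts to look and compute and a tool call to move; the robot and the scene stay as the last step left them, time stands still between calls to the robot, and variables do not carry over. Pictures are saved under pics/ and viewed, and the job is handed in when it is done.

Besides the shell and the picture viewer there is one more tool, called after "Request:" in YAML: its name, and indented under it one key for each argument. jog_arm: Moves the arm, as the interface text tells. Its arguments: {"type":"object","properties":{"steps":{"type":"array","items":{"type":"object","properties":{"turn":{"type":"array","items":{"type":"number"}},"dp":{"type":"array","items":{"type":"number"}},"claw":{"type":"number"}}}}},"required":["steps"]}

```bash
mkdir -p pics; cat > h.py <<'E'
import numpy as np, cv2
from workcell import ctrl
def cap(name,tag):
    d=ctrl.get_image(name); np.savez(f'pics/{tag}.npz',**d)
    cv2.imwrite(f'pics/{tag}.png',cv2.cvtColor(d['img'],cv2.COLOR_RGB2BGR)); return d
def K(d):
    f=d['img'].shape[0]/2/np.tan(np.radians(float(d['fovy']))/2)
    return np.array([[f,0,float(d['cx'])],[0,f,float(d['cy'])],[0,0,1]])
def ray(d,uv):
    uv=np.array(uv,float).reshape(-1,1,2)
    n=cv2.undistortPoints(uv,K(d),np.array(d['dist_coeffs'],float)).reshape(-1,2)
    T=np.linalg.inv(d['camera_from_world']); r=np.c_[n,np.ones(len(n))]@T[:3,:3].T
    return T[:3,3],r
def atz(d,uv,z):
    o,r=ray(d,uv); return o+r*((z-o[2])/r[:,2])[:,None]
def atdepth(d,uv):
    o,r=ray(d,uv); uv=np.array(uv).reshape(-1,2).astype(int)
    return o+r*d['range_z'][uv[:,1],uv[:,0]][:,None]
def proj(d,P):
    T=np.array(d['camera_from_world'],float); r,_=cv2.Rodrigues(T[:3,:3])
    return cv2.projectPoints(np.array(P,float).reshape(-1,1,3),r,T[:3,3],K(d),np.array(d['dist_coeffs'],float))[0].reshape(-1,2)
E
python3 - <<'E'
from h import *
o=ctrl.get_obs(); print({k:np.round(v,3) for k,v in o.items()})
for n in('top','side'):
    d=cap(n,n+'0'); print(n,d['fovy'],d['dist_coeffs'],np.round(d['camera_from_world'],3))
E
```

```text
{'t': np.float64(0.0), 'qpos': array([ 1.2  ,  0.424,  1.631,  0.   ,  1.089, -0.019]), 'qvel': array([-0.   ,  0.   , -0.001,  0.001, -0.   ,  0.001]), 'joint_torque': array([-2.0000e-03, -5.4463e+01, -2.7366e+01,  6.4000e-02,  2.3000e-02,
       -0.0000e+00]), 'ee_pos': array([215.138, 586.207, 221.912]), 'orientation': array([-1.356, -0.945,  0.947]), 'ft_force': array([-0.066, -0.034,  0.669]), 'moment': array([ 0.013, -0.049,  0.001]), 'width': np.float64(87.729)}
top 47.19518856674554 [-0.01824136  0.          0.          0.          0.        ] [[-2.00000e-03 -1.00000e+00 -2.60000e-02  4.23350e+01]
 [-9.84000e-01  7.00000e-03 -1.78000e-01  5.71807e+02]
 [ 1.78000e-01  2.50000e-02 -9.84000e-01  6.57662e+02]
 [ 0.00000e+00  0.00000e+00  0.00000e+00  1.00000e+00]]
side 44.95465159631395 [-0.03341235  0.          0.          0.          0.        ] [[ 8.00000e-01 -6.00000e-01 -1.20000e-02 -4.43970e+02]
 [-4.74000e-01 -6.19000e-01 -6.26000e-01  3.44864e+02]
 [ 3.68000e-01  5.07000e-01 -7.80000e-01  5.52446e+02]
 [ 0.00000e+00  0.00000e+00  0.00000e+00  1.00000e+00]]
```

View pics/top0.png

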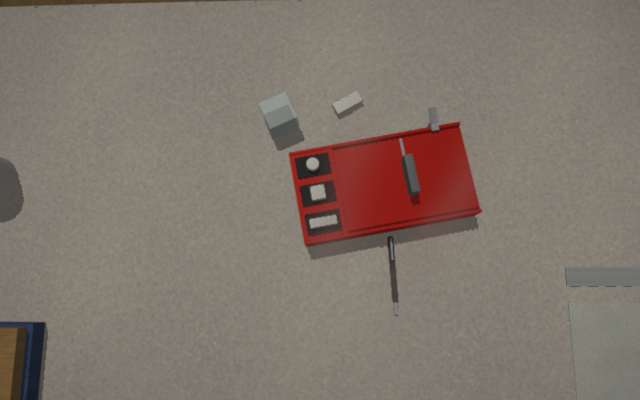

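View pics/side0.png

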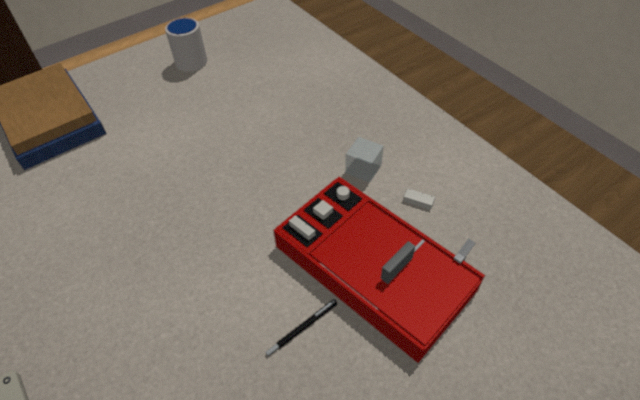

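Top view: the keys are at about (313,164) round, (317,192) square and (323,222) long. The grip is near (411,175) and the clip near (434,118). Next I zoom in to get exact pixels.

```bash
python3 - <<'E'
import cv2
a=cv2.imread('pics/top0.png')[90:260,280:490]; cv2.imwrite('pics/tz.png',cv2.resize(a,None,fx=3.6,fy=3.5,interpolation=cv2.INTER_CUBIC))
a=cv2.imread('pics/side0.png')[170:360,265:490]; cv2.imwrite('pics/sz.png',cv2.resize(a,None,fx=3.5,fy=3,interpolation=cv2.INTER_CUBIC))
E
```

```text
(no output)
```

View pics/tz.png

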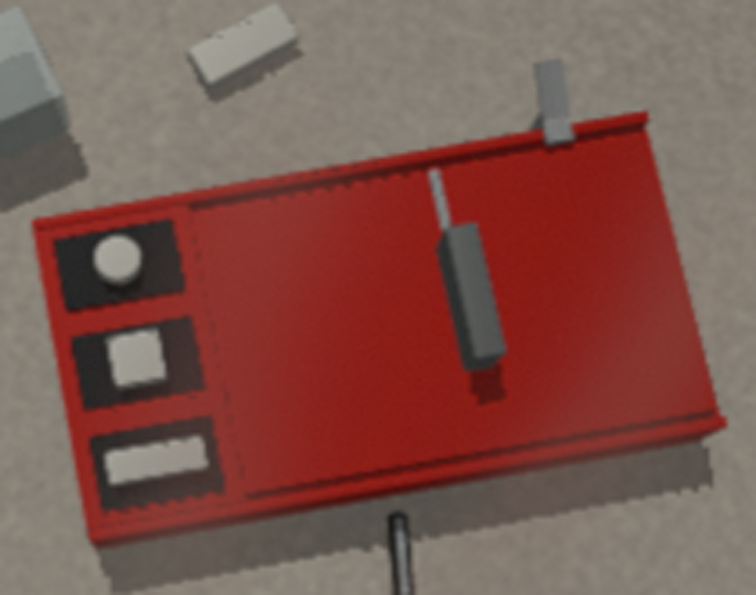

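View pics/sz.png

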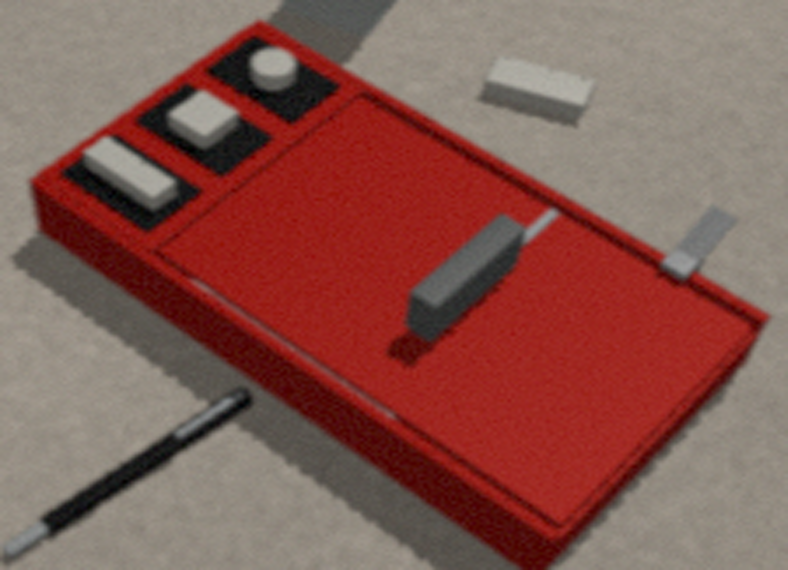

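```bash
cat > fit.py <<'E'
from h import *
from scipy.optimize import least_squares
dt=dict(np.load('pics/top0.npz')); ds=dict(np.load('pics/side0.npz'))
t=lambda p:(np.array(p)+.5)/[3.6,3.5]+[280,90]-.5
s=lambda p:(np.array(p)+.5)/[3.5,3]+[265,170]-.5
T=t([(35,222),(92,538),(722,424),(647,115),(117,256),(136,356),(156,459),(435,171)])
S=s([(262,22),(35,180),(530,565),(768,318),(274,62),(203,114),(130,168),(556,212)])
def loc(ky,xo=0):
    return np.array([[75,140,45],[-75,140,45],[-75,-140,45],[75,-140,45],[46,ky,60],[0,ky,60],[-46,ky,60],[64,-40,45]],float)
def w(p,L):
    c,sn=np.cos(p[2]),np.sin(p[2]); return L@np.array([[c,-sn,0],[sn,c,0],[0,0,1]]).T+[p[0],p[1],0]
if __name__=='__main__':
    for nm,sel in(('both',(1,1)),('top',(1,0)),('side',(0,1))):
        f=lambda p:np.r_[(proj(dt,w(p,loc(p[3])))-T).ravel()*sel[0],(proj(ds,w(p,loc(p[3])))-S).ravel()*sel[1]]
        r=least_squares(f,[500,-30,.2,105],loss='soft_l1'); print(nm,np.round(r.x,4)); 
        if nm=='both': print(np.round(f(r.x).reshape(-1,2),1)); print(w(r.x,loc(r.x[3]))[4:]); p=r.x
    for nm,d,q in(('top',dt,T),('side',ds,S)):
        print(nm,np.round(atz(d,q[4:7],60),1).tolist(),np.round(atz(d,q[7],45),1))
    print('depth',atdepth(dt,np.round(T[4:7])).round(1).tolist())
    # clip: in box frame
    c,sn=np.cos(p[2]),np.sin(p[2]); R=np.array([[c,-sn],[sn,c]])
    for nm,d,q,z in(('top',dt,t([(545,122),(570,122),(573,142),(548,146),(537,64),(563,62)]),62),('side',ds,s([(665,262),(690,250),(682,281),(660,270),(697,268)]),62)):
        for uv in q:
            P=atdepth(d,np.round(uv))[0]; 
            for zz in(62,45): print(nm,np.round(uv),'z',zz,np.round((atz(d,uv,zz)[0][:2]-p[:2])@R,1), 'depth',np.round(P,1),np.round((P[:2]-p[:2])@R,1))
E
python3 fit.py
```

```text
both [596.9667 -60.0847 -31.2458 105.0328]
[[-1.2 -1.1]
 [-1.5  1.3]
 [ 2.1  2.2]
 [ 0.9 -0.7]
 [ 0.3  0.3]
 [ 0.   0.4]
 [-0.3  0.2]
 [-0.1  0.5]
 [-0.2 -1.3]
 [-2.1 -0.1]
 [ 5.7 -6.5]
 [ 1.4  0.4]
 [ 0.3  0.2]
 [ 0.4 -0.3]
 [-0.1 -0.5]
 [-0.   0.6]]
[[624.51889016  51.2201387   60.        ]
 [579.18303826  43.43165155  60.        ]
 [533.84718635  35.6431644   60.        ]
 [666.81523326 -88.67105268  45.        ]]
top [598.1063 -60.4732 -31.2386 105.5251]
side [595.0301 -60.2092 -31.258  104.7768]
top [[625.1, 51.7, 60.0], [579.8, 43.5, 60.0], [534.2, 35.1, 60.0]] [[667.7 -88.8  45. ]]
side [[624.4, 51.9, 60.0], [578.3, 43.4, 60.0], [533.4, 34.8, 60.0]] [[667.6 -88.   45. ]]
depth [[624.8, 51.9, 59.6], [580.5, 44.2, 59.2], [533.7, 35.1, 61.5]]
top [431. 124.] z 62 [ 73.8 -88.3] depth [ 689.3 -137.1   51.1] [ 77.9 -91.5]
top [431. 124.] z 45 [ 79.  -93.1] depth [ 689.3 -137.1   51.1] [ 77.9 -91.5]
top [438. 124.] z 62 [ 71.9 -98.9] depth [ 7.070e+02 -1.606e+02  1.000e-01] [  91.4 -117.6]
top [438. 124.] z 45 [  77. -104.] depth [ 7.070e+02 -1.606e+02  1.000e-01] [  91.4 -117.6]
top
[... 764 characters left out ...]
.9 -90. ] depth [ 680.4 -138.6   50. ] [ 68.9 -91.5]
side [462. 253.] z 62 [ 73.1 -97.4] depth [ 691.8 -140.8   52.5] [ 79.8 -95.6]
side [462. 253.] z 45 [ 84.7 -93.8] depth [ 691.8 -140.8   52.5] [ 79.8 -95.6]
side [460. 263.] z 62 [  56.5 -104.7] depth [ 681.2 -148.8   46. ] [  68.  -101.7]
side [460. 263.] z 45 [  67.7 -101.3] depth [ 681.2 -148.8   46. ] [  68.  -101.7]
side [453. 260.] z 62 [ 55.6 -94.8] depth [ 681.5 -136.6   38.3] [ 70.4 -89.8]
side [453. 260.] z 45 [ 66.7 -91.1] depth [ 681.5 -136.6   38.3] [ 70.4 -89.8]
side [464. 259.] z 62 [  66.6 -105.1] depth [ 692.5 -146.7   43.2] [  79.5 -101.6]
side [464. 259.] z 45 [  78.  -101.7] depth [ 692.5 -146.7   43.2] [  79.5 -101.6]
```

```bash
python3 - <<'E'
from h import *
from scipy.spatial.transform import Rotation as R
o=ctrl.get_obs(); r=R.from_rotvec(o['orientation']); print(r.as_matrix().round(4))
yv=np.array([-np.sin(.17),np.cos(.17),0]); 
for sg in(1,-1):
    x=sg*yv; y=np.array([0,0,-1.]); M=np.c_[x,y,np.cross(x,y)]
    print(sg,((R.from_matrix(M)*r.inv()).as_rotvec()/np.pi).round(4))
for k in((624.7,51.5),(579.2,43.5),(533.8,35.2)): print(k,np.round((np.array([*k,60])-o['ee_pos'])/80,3))
d=dict(np.load('pics/top0.npz')); 
E
```

```text
[[ 3.446e-01 -5.000e-04 -9.387e-01]
 [ 9.387e-01 -1.300e-03  3.446e-01]
 [-1.400e-03 -1.000e+00  0.000e+00]]
1 [ 4.000e-04 -1.000e-04  1.661e-01]
-1 [-1.000e-04 -6.000e-04 -8.339e-01]
(624.7, 51.5) [ 5.119 -6.685 -2.025]
(579.2, 43.5) [ 4.551 -6.785 -2.025]
(533.8, 35.2) [ 3.983 -6.888 -2.025]
```

Request:
jog_arm:
  steps:
    - {"dp":[0.8,-1,0],"turn":[0,0,0.166],"claw":0}
    - {"dp":[0.8,-1,0],"turn":[0,0,0.166],"claw":0}
    - {"dp":[0.8,-1,0],"turn":[0,0,0.166],"claw":0}
    - {"dp":[0.8,-1,0],"turn":[0,0,0.166],"claw":0}
    - {"dp":[0.8,-1,0],"turn":[0,0,0.166],"claw":0}
    - {"dp":[0.8,-1,0],"turn":[0,0,0.166],"claw":0}

```text
t: 0.6
ee_pos: [279.5, 505.6, 221.8]
orientation: [-1.125, -1.332, 1.335]
ft_force: [-1.4, 0.2, -0.1]
width: 50.8
```

Request:
jog_arm:
  steps:
    - {"dp":[0.8,-1,0],"turn":[0,0,0],"claw":0}
    - {"dp":[0.8,-1,0],"turn":[0,0,0],"claw":0}
    - {"dp":[0.8,-1,0],"turn":[0,0,0],"claw":0}
    - {"dp":[0.8,-1,0],"turn":[0,0,0],"claw":0}

```text
t: 0.93
ee_pos: [344.9, 423.0, 221.5]
orientation: [-1.128, -1.328, 1.333]
ft_force: [-0.0, 0.2, 0.1]
width: 24.8
```

Request:
jog_arm:
  steps:
    - {"dp":[0.8,-1,0],"turn":[0,0,0],"claw":0}
    - {"dp":[0.8,-1,0],"turn":[0,0,0],"claw":0}
    - {"dp":[0.8,-1,0],"turn":[0,0,0],"claw":0}
    - {"dp":[0.8,-1,0],"turn":[0,0,0],"claw":0}

```text
t: 1.27
ee_pos: [410.5, 341.2, 221.4]
orientation: [-1.131, -1.325, 1.33]
ft_force: [-1.2, -0.2, -0.1]
width: 1.0
```

Request:
jog_arm:
  steps:
    - {"dp":[0.8,-1,0],"turn":[0,0,0],"claw":0}
    - {"dp":[0.8,-1,0],"turn":[0,0,0],"claw":0}
    - {"dp":[0.8,-1,0],"turn":[0,0,0],"claw":0}
    - {"dp":[0.8,-1,0],"turn":[0,0,0],"claw":0}

```text
t: 1.6
ee_pos: [476.3, 260.0, 221.3]
orientation: [-1.133, -1.323, 1.328]
ft_force: [-0.1, -0.1, -0.2]
width: 0.6
```

Request:
jog_arm:
  steps:
    - {"dp":[0.8,-1,0],"turn":[0,0,0],"claw":0}
    - {"dp":[0.8,-1,0],"turn":[0,0,0],"claw":0}
    - {"dp":[0.8,-1,0],"turn":[0,0,0],"claw":0}
    - {"dp":[0.8,-1,0],"turn":[0,0,0],"claw":0}

```text
t: 1.93
ee_pos: [542.1, 179.3, 221.3]
orientation: [-1.136, -1.322, 1.325]
ft_force: [-0.2, 0.1, -0.4]
width: 0.3
```

Request:
jog_arm:
  steps:
    - {"dp":[0.8,-1,0],"turn":[0,0,0],"claw":0}
    - {"dp":[0.8,-1,0],"turn":[0,0,0],"claw":0}
    - {"dp":[0.8,-1,0],"turn":[0,0,0],"claw":0}
    - {"dp":[0.8,-1,0],"turn":[0,0,0],"claw":0}

```text
t: 2.27
ee_pos: [608.0, 98.9, 221.1]
orientation: [-1.138, -1.321, 1.323]
ft_force: [-0.9, 1.3, -0.3]
width: 0.3
```

Request:
jog_arm:
  steps:
    - {"dp":[0.2,-0.59,-1],"turn":[0,0,0],"claw":0}
    - {"dp":[0.2,-0.59,-1],"turn":[0,0,0],"claw":0}
    - {"dp":[0.2,-0.59,-1],"turn":[0,0,0],"claw":0}
    - {"dp":[0.2,-0.59,-1],"turn":[0,0,0],"claw":0}
    - {"dp":[0.2,-0.59,-1],"turn":[0,0,0],"claw":0}
    - {"dp":[0.2,-0.59,-1],"turn":[0,0,0],"claw":0}

```text
t: 2.77
ee_pos: [624.5, 53.6, 142.7]
orientation: [-1.138, -1.323, 1.322]
ft_force: [0.1, 0.4, 0.2]
width: 0.4
```

```bash
python3 - <<'E'
from h import *
from scipy.spatial.transform import Rotation as R
o=ctrl.get_obs(); r=R.from_rotvec(o['orientation']); print(o['ee_pos'],r.as_matrix().round(4))
x=np.array([-np.sin(.17),np.cos(.17),0]);y=np.array([0,0,-1.]); M=np.c_[x,y,np.cross(x,y)]
print(((R.from_matrix(M)*r.inv()).as_rotvec()/np.pi).round(4))
d=cap('top','t1');d=cap('side','s1')
print(proj(d,o['ee_pos']))
E
```

```text
[624.51510394  53.61272458 142.71975672] [[-0.1533  0.0047 -0.9882]
 [ 0.9882 -0.0032 -0.1533]
 [-0.0039 -1.     -0.0042]]
[0.001  0.0015 0.0051]
[[342.94333726 152.53857851]]
```

View pics/s1.png

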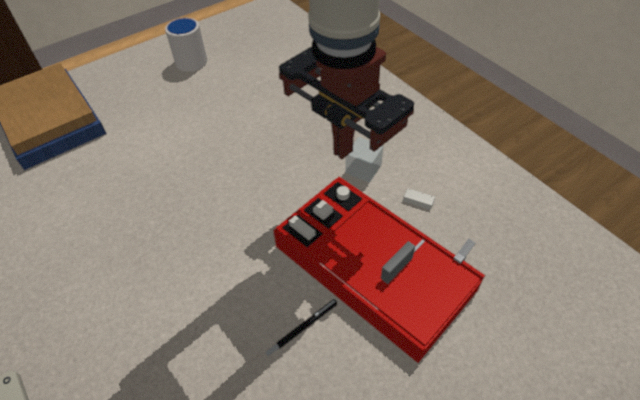

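View pics/t1.png

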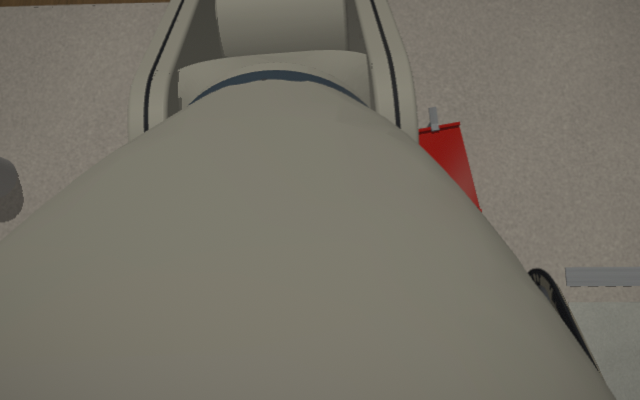

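The side view shows the closed fingertips at about (343,155), which matches the projected TCP, above the round key at (343,192). The arm blocks the top view.

Request:
jog_arm:
  steps:
    - {"dp":[0,-0.02,-0.5],"turn":[0.001,0.0015,0.005],"claw":0}
    - {"dp":[0,-0.02,-0.9],"turn":[0.001,0.0015,0.005],"claw":0}
    - {"dp":[0,-0.02,-0.95],"turn":[0.001,0.0015,0.005],"claw":0}
    - {"dp":[0,-0.02,-0.95],"turn":[0.001,0.0015,0.005],"claw":0}
    - {"dp":[0,-0.02,-0.95],"turn":[0.001,0.0015,0.005],"claw":0}

```text
t: 3.28
ee_pos: [625.7, 52.1, 68.7]
orientation: [-1.126, -1.335, 1.332]
ft_force: [0.6, 0.5, 0.4]
width: 0.2
```

```bash
python3 - <<'E'
from h import *
o=ctrl.get_obs();print(o['ee_pos'],o['ft_force'])
d=cap('side','s2')
a=cv2.imread('pics/s2.png')[120:270,260:460]; cv2.imwrite('pics/s2z.png',cv2.resize(a,None,fx=3.8,fy=3.8,interpolation=cv2.INTER_CUBIC))
E
```

```text
[625.68447129  52.09490613  68.69228789] [0.63911703 0.47081551 0.41935589]
```

View pics/s2z.png

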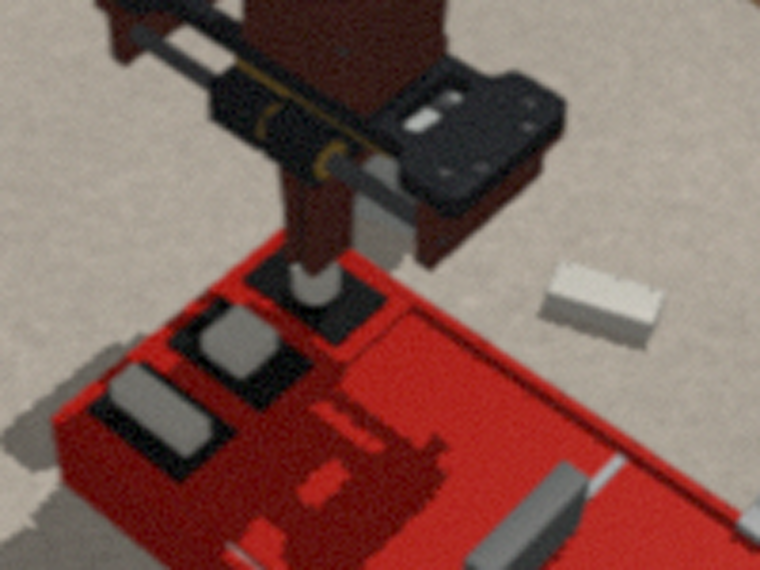

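The fingertips are above the round key, at about (315,275) in the zoom. Pressing now.

Request:
jog_arm:
  steps:
    - {"dp":[-0.01,0,-0.1],"turn":[0,0,0],"claw":0}
    - {"dp":[-0.01,0,-0.15],"turn":[0,0,0],"claw":0}
    - {"dp":[-0.01,0,-0.18],"turn":[0,0,0],"claw":0}
    - {"dp":[-0.01,0,-0.18],"turn":[0,0,0],"claw":0}
    - {"dp":[-0.01,0,-0.18],"turn":[0,0,0],"claw":0}
    - {"dp":[-0.01,0,-0.18],"turn":[0,0,0],"claw":0}

```text
t: 3.83
ee_pos: [626.7, 52.2, 55.7]
orientation: [-1.129, -1.338, 1.33]
ft_force: [2.8, 0.6, 4.7]
width: 0.6
```

Request:
jog_arm:
  steps:
    - {"dp":[-0.02,0,-0.03],"turn":[0,0,0],"claw":0}
    - {"dp":[-0.02,0,-0.03],"turn":[0,0,0],"claw":0}
    - {"dp":[-0.02,0,-0.03],"turn":[0,0,0],"claw":0}

```text
t: 4.08
ee_pos: [626.7, 52.2, 55.2]
orientation: [-1.132, -1.341, 1.329]
ft_force: [2.1, 1.4, 14.2]
width: 0.6
```

It bottomed out at 14 N. Now up, then across to the square key.

Request:
jog_arm:
  steps:
    - {"dp":[0,0,0.15],"turn":[0,0,0],"claw":0}
    - {"dp":[0,0,0.3],"turn":[0,0,0],"claw":0}
    - {"dp":[0,0,0.3],"turn":[0,0,0],"claw":0}
    - {"dp":[-0.3,-0.05,0.3],"turn":[0,0,0],"claw":0}
    - {"dp":[-0.6,-0.11,0.3],"turn":[0,0,0],"claw":0}
    - {"dp":[-0.6,-0.11,0.25],"turn":[0,0,0],"claw":0}
    - {"dp":[-0.6,-0.11,0.2],"turn":[0,0,0],"claw":0}
    - {"dp":[-0.6,-0.11,0.2],"turn":[0,0,0],"claw":0}

```text
t: 4.75
ee_pos: [578.7, 43.4, 70.4]
orientation: [-1.131, -1.34, 1.329]
ft_force: [-0.3, 0.2, 0.6]
width: 0.1
```

```bash
python3 - <<'E'
from h import *
from scipy.spatial.transform import Rotation as R
o=ctrl.get_obs(); r=R.from_rotvec(o['orientation']); print(o['ee_pos'],o['ft_force'])
x=np.array([-np.sin(.17),np.cos(.17),0]);y=np.array([0,0,-1.]); M=np.c_[x,y,np.cross(x,y)]
print(((R.from_matrix(M)*r.inv()).as_rotvec()/np.pi).round(4))
d=cap('side','s3')
a=cv2.imread('pics/s3.png')[120:270,260:460]; cv2.imwrite('pics/s3z.png',cv2.resize(a,None,fx=3.8,fy=3.8,interpolation=cv2.INTER_CUBIC))
E
```

```text
[578.65916598  43.36620179  70.4489965 ] [-0.251801    0.17661353  0.59614255]
[-0.0001  0.003   0.    ]
```

View pics/s3z.png

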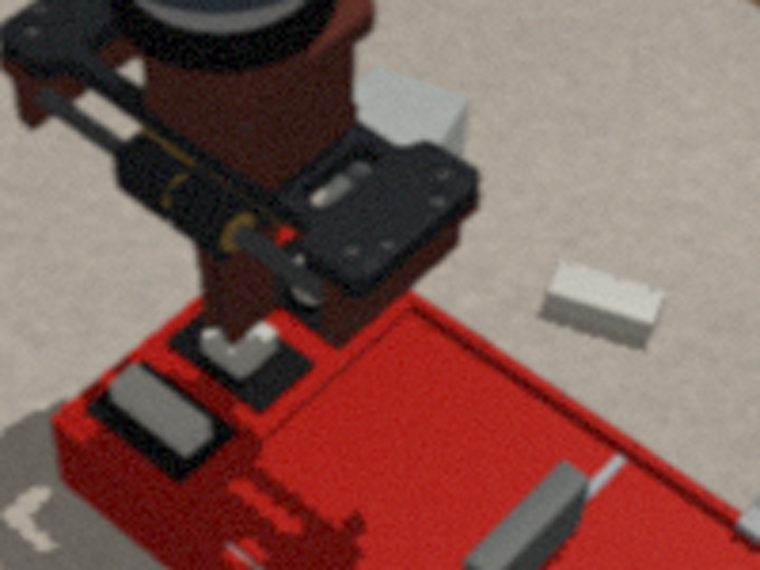

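The fingertips are now over the square key, at about (235,335) in the zoom.

Request:
jog_arm:
  steps:
    - {"dp":[0,0,-0.1],"turn":[0,0.003,0],"claw":0}
    - {"dp":[0,0,-0.16],"turn":[0,0.003,0],"claw":0}
    - {"dp":[0,0,-0.2],"turn":[0,0.003,0],"claw":0}
    - {"dp":[0,0,-0.21],"turn":[0,0.003,0],"claw":0}
    - {"dp":[0,0,-0.22],"turn":[0,0.003,0],"claw":0}
    - {"dp":[0,0,-0.22],"turn":[0,0.003,0],"claw":0}
    - {"dp":[0,0,-0.22],"turn":[0,0.003,0],"claw":0}

```text
t: 5.38
ee_pos: [580.8, 43.6, 55.1]
orientation: [-1.126, -1.336, 1.332]
ft_force: [-3.0, -1.1, 21.5]
width: 0.2
```

Request:
jog_arm:
  steps:
    - {"dp":[0,0,0.15],"turn":[0,0,0],"claw":0}
    - {"dp":[0,0,0.3],"turn":[0,0,0],"claw":0}
    - {"dp":[0,0,0.3],"turn":[0,0,0],"claw":0}
    - {"dp":[-0.3,-0.05,0.3],"turn":[0,0,0],"claw":0}
    - {"dp":[-0.58,-0.1,0.3],"turn":[0,0,0],"claw":0}
    - {"dp":[-0.58,-0.1,0.25],"turn":[0,0,0],"claw":0}
    - {"dp":[-0.58,-0.1,0.2],"turn":[0,0,0],"claw":0}
    - {"dp":[-0.58,-0.1,0.2],"turn":[0,0,0],"claw":0}

```text
t: 6.05
ee_pos: [534.6, 35.6, 70.3]
orientation: [-1.126, -1.335, 1.332]
ft_force: [-0.4, 0.1, 0.1]
width: 0.7
```

```bash
python3 - <<'E'
from h import *
from scipy.spatial.transform import Rotation as R
o=ctrl.get_obs(); r=R.from_rotvec(o['orientation']); print(o['ee_pos'],o['ft_force'])
x=np.array([-np.sin(.17),np.cos(.17),0]);y=np.array([0,0,-1.]); M=np.c_[x,y,np.cross(x,y)]
print(((R.from_matrix(M)*r.inv()).as_rotvec()/np.pi).round(4))
d=cap('side','s4')
a=cv2.imread('pics/s4.png')[120:270,260:460]; cv2.imwrite('pics/s4z.png',cv2.resize(a,None,fx=3.8,fy=3.8,interpolation=cv2.INTER_CUBIC))
E
```

```text
[534.64749365  35.60447801  70.29489776] [-0.43707704  0.14898595  0.05728692]
[-0.0002  0.0008  0.    ]
```

View pics/s4z.png

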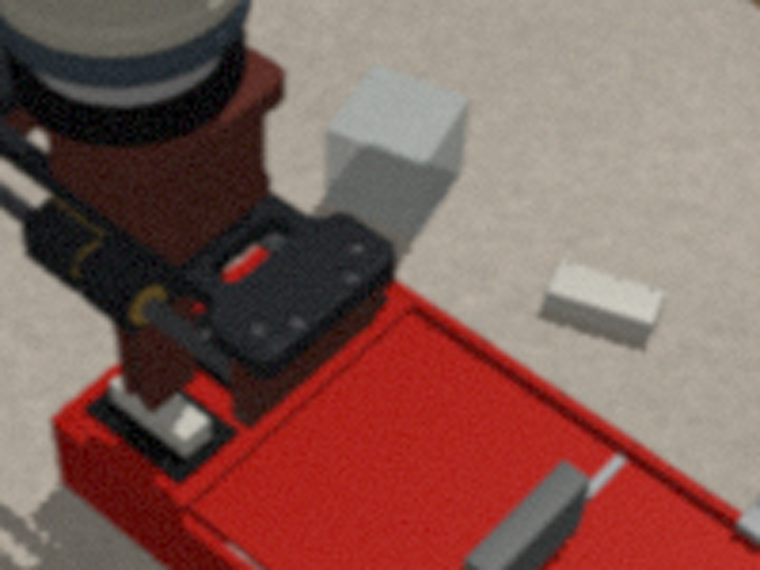

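The fingertips are now over the long key, at about (155,400) in the zoom.

Request:
jog_arm:
  steps:
    - {"dp":[0,0,-0.1],"turn":[0,0,0],"claw":0}
    - {"dp":[-0.01,0,-0.16],"turn":[0,0,0],"claw":0}
    - {"dp":[-0.01,0,-0.2],"turn":[0,0,0],"claw":0}
    - {"dp":[-0.01,0,-0.21],"turn":[0,0,0],"claw":0}
    - {"dp":[-0.01,0,-0.22],"turn":[0,0,0],"claw":0}
    - {"dp":[-0.01,0,-0.22],"turn":[0,0,0],"claw":0}
    - {"dp":[-0.01,0,-0.22],"turn":[0,0,0],"claw":0}

```text
t: 6.68
ee_pos: [535.8, 35.8, 55.0]
orientation: [-1.128, -1.338, 1.331]
ft_force: [-4.3, -0.4, 25.1]
width: 0.5
```

Request:
jog_arm:
  steps:
    - {"dp":[0,0,0.2],"turn":[0,0,0],"claw":0}
    - {"dp":[0,0,0.5],"turn":[0,0,0],"claw":0}
    - {"dp":[0,0,0.9],"turn":[0,0,0],"claw":0}
    - {"dp":[0,0,0.9],"turn":[0,0,0],"claw":0.6}
    - {"dp":[0.42,-0.85,0.9],"turn":[0,0,0],"claw":0.6}
    - {"dp":[0.42,-0.85,0.9],"turn":[0,0,0],"claw":0.6}
    - {"dp":[0.42,-0.85,0.9],"turn":[0,0,0],"claw":0.6}
    - {"dp":[0.42,-0.85,0.9],"turn":[0,0,0],"claw":0.6}

```text
t: 7.35
ee_pos: [569.6, -33.4, 126.1]
orientation: [-1.129, -1.336, 1.329]
ft_force: [-0.4, -0.2, -0.4]
width: 30.2
```

Request:
jog_arm:
  steps:
    - {"dp":[0.43,-0.84,0],"turn":[0,0,0],"claw":0.6}
    - {"dp":[0.43,-0.84,0],"turn":[0,0,0],"claw":0.6}
    - {"dp":[0.43,-0.84,0],"turn":[0,0,0],"claw":0.6}
    - {"dp":[0.43,-0.84,0],"turn":[0,0,0],"claw":0.6}
    - {"dp":[0.43,-0.84,0],"turn":[0,0,0],"claw":0.6}

```text
t: 7.77
ee_pos: [602.7, -99.4, 125.1]
orientation: [-1.126, -1.334, 1.329]
ft_force: [-0.5, 0.6, 0.5]
width: 52.5
```

```bash
python3 - <<'E'
from h import *
from scipy.spatial.transform import Rotation as R
o=ctrl.get_obs(); r=R.from_rotvec(o['orientation']); print(o['ee_pos'],o['ft_force'],o['width'])
x=np.array([-np.sin(.17),np.cos(.17),0]);y=np.array([0,0,-1.]); M=np.c_[x,y,np.cross(x,y)]
print(((R.from_matrix(M)*r.inv()).as_rotvec()/np.pi).round(4))
print(((np.array([603.8,-99.5,48])-o['ee_pos'])/80).round(3))
d=cap('side','s5')
a=cv2.imread('pics/s5.png')[120:320,260:500]; cv2.imwrite('pics/s5z.png',cv2.resize(a,None,fx=3,fy=3,interpolation=cv2.INTER_CUBIC))
E
```

```text
[602.666004   -99.35498092 125.06779184] [-0.50738804  0.6383235   0.46835114] 52.48845033097729
[-0.0005  0.0008  0.0008]
[ 0.014 -0.002 -0.963]
```

View pics/s5z.png

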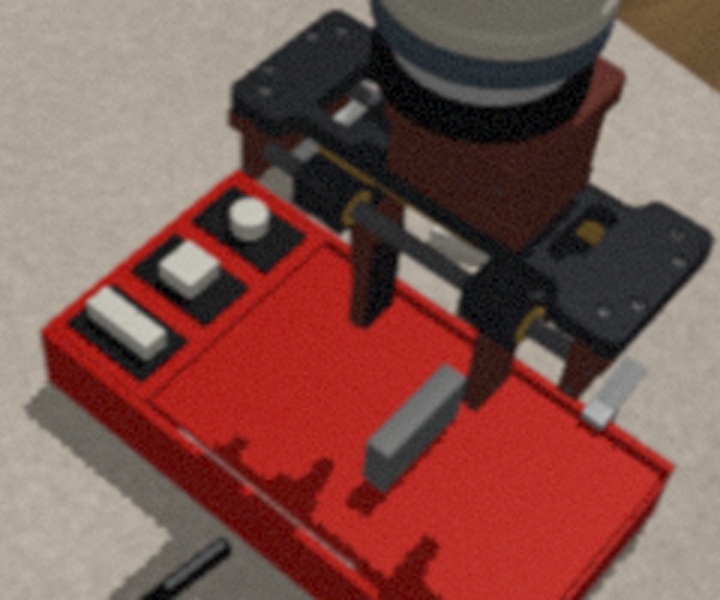

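All keys are up. The fingers straddle the grip, so I'm descending.

Request:
jog_arm:
  steps:
    - {"dp":[0.01,0,-0.3],"turn":[0,0,0],"claw":0.6}
    - {"dp":[0.01,0,-0.5],"turn":[0,0,0],"claw":0.6}
    - {"dp":[0.01,0,-0.5],"turn":[0,0,0],"claw":0.6}
    - {"dp":[0.01,0,-0.5],"turn":[0,0,0],"claw":0.6}

```text
t: 8.15
ee_pos: [602.2, -97.6, 84.6]
orientation: [-1.123, -1.334, 1.331]
ft_force: [0.4, 0.5, 0.2]
width: 52.7
```

```bash
python3 - <<'E'
from h import *
o=ctrl.get_obs(); print(o['ee_pos'],o['ft_force'],o['width'])
d=cap('side','s6')
a=cv2.imread('pics/s6.png')[120:320,260:500]; cv2.imwrite('pics/s6z.png',cv2.resize(a,None,fx=3,fy=3,interpolation=cv2.INTER_CUBIC))
E
```

```text
[602.23778123 -97.62391639  84.60776591] [0.37781953 0.49491758 0.18052695] 52.744982149502434
```

View pics/s6z.png

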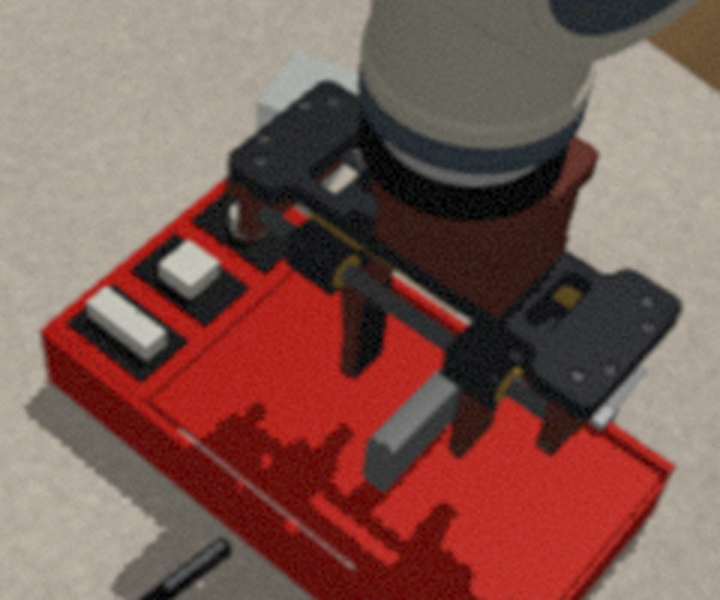

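```bash
python3 - <<'E'
from h import *
d=dict(np.load('pics/s6.npz'))
for u,v in((250,232),(245,215),(250,170),(545,440),(555,430),(355,360),(465,445),(600,390)):
    print((u,v),atdepth(d,[(260+u/3,120+v/3)]).round(0))
R=d['range_z']; vv,uu=np.mgrid[100:300,250:500]; P=atdepth(d,np.c_[uu.ravel(),vv.ravel()])
img=d['img'][100:300,250:500].reshape(-1,3).astype(int)
c,s=np.cos(.17),np.sin(.17); L=(P[:,:2]-[597,-60])@np.array([[c,-s],[s,c]])
m=(P[:,2]>75)
for a,b in((-200,-120),(-120,-90),(-90,-60),(-60,-20),(-20,10),(10,40),(40,120)):
    k=m&(L[:,1]>a)&(L[:,1]<b); 
    if k.any(): print(a,b,k.sum(),np.percentile(P[k,2],[0,1,5]).round(0))
E
```

```text
(250, 232) [[558. -31. 171.]]
(245, 215) [[556. -31. 183.]]
(250, 170) [[560. -28. 206.]]
(545, 440) [[ 582. -179.  174.]]
(555, 430) [[ 582. -182.  186.]]
(355, 360) [[588. -72.  98.]]
(465, 445) [[ 597. -135.   97.]]
(600, 390) [[ 594. -187.  207.]]
-200 -120 454 [188. 190. 195.]
-120 -90 2845 [163. 170. 181.]
-90 -60 6226 [ 84.  98. 179.]
-60 -20 3519 [ 75.  75. 179.]
-20 10 1446 [83. 88. 97.]
10 40 1186 [165. 167. 171.]
40 120 380 [166. 175. 192.]
```

Request:
jog_arm:
  steps:
    - {"dp":[0.02,-0.03,-0.2],"turn":[0,0,0],"claw":0.6}
    - {"dp":[0.02,-0.03,-0.35],"turn":[0,0,0],"claw":0.6}
    - {"dp":[0.02,-0.03,-0.43],"turn":[0,0,0],"claw":0.6}
    - {"dp":[0.02,-0.03,-0.43],"turn":[0,0,0],"claw":0.6}
    - {"dp":[0.02,-0.03,-0.43],"turn":[0,0,0],"claw":0.6}
    - {"dp":[0.02,-0.03,-0.43],"turn":[0,0,0],"claw":0.6}

```text
t: 8.7
ee_pos: [605.1, -100.4, 51.6]
orientation: [-1.125, -1.336, 1.33]
ft_force: [0.2, 0.4, -0.1]
width: 52.3
```

Request:
jog_arm:
  steps:
    - {"dp":[0,0,0],"turn":[0,0,0],"claw":0}
    - {"dp":[0,0,0],"turn":[0,0,0],"claw":0}
    - {"dp":[0,0,0],"turn":[0,0,0],"claw":0}
    - {"dp":[0,0,0],"turn":[0,0,0],"claw":0}
    - {"dp":[0,0,0],"turn":[0,0,0],"claw":0}
    - {"dp":[0,0,0],"turn":[0,0,0],"claw":0}
    - {"dp":[0,0,0],"turn":[0,0,0],"claw":0}
    - {"dp":[0,0,0],"turn":[0,0,0],"claw":0}
    - {"dp":[0,0,0],"turn":[0,0,0],"claw":0}

```text
t: 9.45
ee_pos: [605.0, -100.1, 51.7]
orientation: [-1.125, -1.336, 1.331]
ft_force: [-1.1, 4.8, 2.2]
width: 14.1
```

```bash
python3 - <<'E'
from h import *
from scipy.spatial.transform import Rotation as R
o=ctrl.get_obs(); r=R.from_rotvec(o['orientation']); print(o['ee_pos'],o['ft_force'],o['width'])
x=np.array([-np.sin(.17),np.cos(.17),0]);y=np.array([0,0,-1.]); M=np.c_[x,y,np.cross(x,y)]
print(((R.from_matrix(M)*r.inv()).as_rotvec()/np.pi).round(4))
c,s=np.cos(.17),np.sin(.17); print((o['ee_pos'][:2]-[597,-60])@np.array([[c,-s],[s,c]]))
d=cap('side','s7')
a=cv2.imread('pics/s7.png')[120:320,260:500]; cv2.imwrite('pics/s7z.png',cv2.resize(a,None,fx=3,fy=3,interpolation=cv2.INTER_CUBIC))
E
```

```text
[ 605.03362447 -100.09628866   51.70517142] [-1.05314489  4.77870578  2.22234537] 14.08113366547734
[-0.0006  0.0008  0.0001]
[  1.1342336  -40.87743877]
```

View pics/s7z.png

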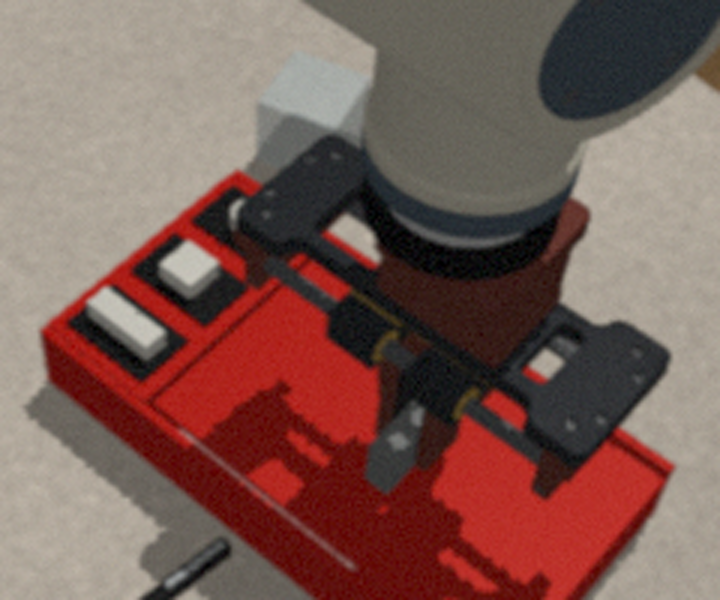

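The grip is held at 14.1 mm opening. Pulling about 50 mm along the box's -y.

Request:
jog_arm:
  steps:
    - {"dp":[0.01,-0.06,0],"turn":[0,0,0],"claw":0}
    - {"dp":[0.021,-0.123,0],"turn":[0,0,0],"claw":0}
    - {"dp":[0.032,-0.185,0],"turn":[0,0,0],"claw":0}
    - {"dp":[0.042,-0.246,0],"turn":[0,0,0],"claw":0}
    - {"dp":[0.042,-0.246,0],"turn":[0,0,0],"claw":0}

```text
t: 9.92
ee_pos: [608.8, -120.9, 51.8]
orientation: [-1.126, -1.336, 1.33]
ft_force: [1.1, 3.8, 0.8]
width: 13.9
```

Request:
jog_arm:
  steps:
    - {"dp":[0.015,-0.09,0],"turn":[0,0,0],"claw":0}
    - {"dp":[0.03,-0.18,0],"turn":[0,0,0],"claw":0}
    - {"dp":[0.045,-0.27,0],"turn":[0,0,0],"claw":0}
    - {"dp":[0.06,-0.36,0],"turn":[0,0,0],"claw":0}
    - {"dp":[0.07,-0.44,0],"turn":[0,0,0],"claw":0}
    - {"dp":[0.07,-0.44,0],"turn":[0,0,0],"claw":0}
    - {"dp":[0.07,-0.44,0],"turn":[0,0,0],"claw":0}

```text
t: 10.5
ee_pos: [615.1, -156.3, 51.7]
orientation: [-1.127, -1.336, 1.329]
ft_force: [2.8, 6.4, -0.6]
width: 14.1
```

```bash
python3 - <<'E'
from h import *
o=ctrl.get_obs(); print(o['ee_pos'],o['ft_force'],o['width'])
d=cap('side','s8');cap('top','t8')
a=cv2.imread('pics/s8.png')[150:350,270:510]; cv2.imwrite('pics/s8z.png',cv2.resize(a,None,fx=3,fy=3,interpolation=cv2.INTER_CUBIC))
E
```

```text
[ 615.07650245 -156.32343133   51.74593377] [ 2.83730201  6.43271851 -0.58230697] 14.083606177076076
```

View pics/s8z.png

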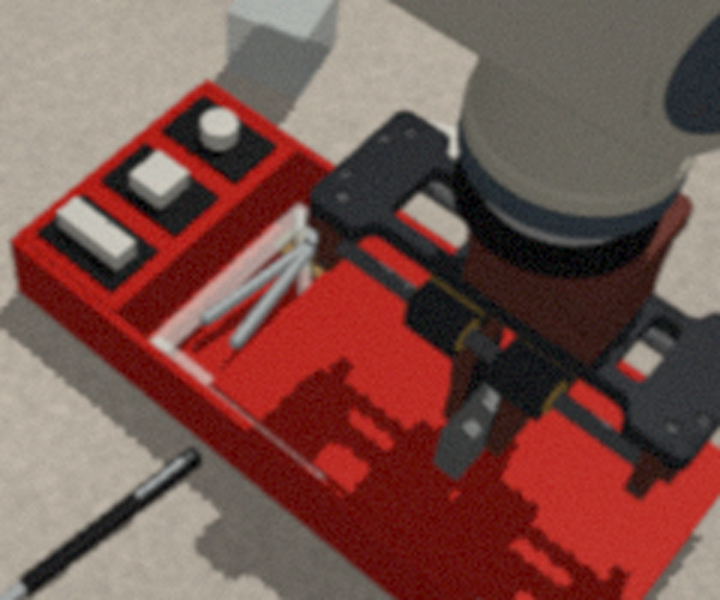

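View pics/t8.png

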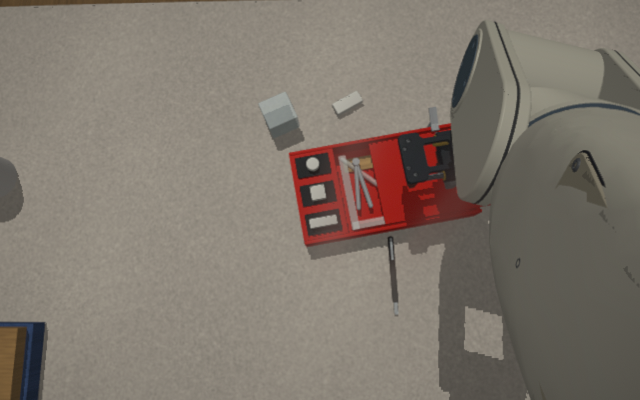

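The lid is open, the keys are up and the bystanders haven't moved. The pointer is hidden, so I'll measure the lid's edge against the box and refine the clip's position.

```bash
python3 - <<'E'
import cv2
a=cv2.imread('pics/t8.png')[130:250,280:480]; 
cv2.imwrite('pics/t8z.png',cv2.resize(a,None,fx=4,fy=4,interpolation=cv2.INTER_CUBIC))
a=cv2.imread('pics/top0.png')[95:175,390:450]
b=cv2.imread('pics/side0.png')[220:300,405:495]
cv2.imwrite('pics/cz.png',cv2.hconcat([cv2.resize(a,(360,480),interpolation=cv2.INTER_CUBIC),cv2.resize(b,(440,480),interpolation=cv2.INTER_CUBIC)]))
E
```

```text
(no output)
```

View pics/t8z.png

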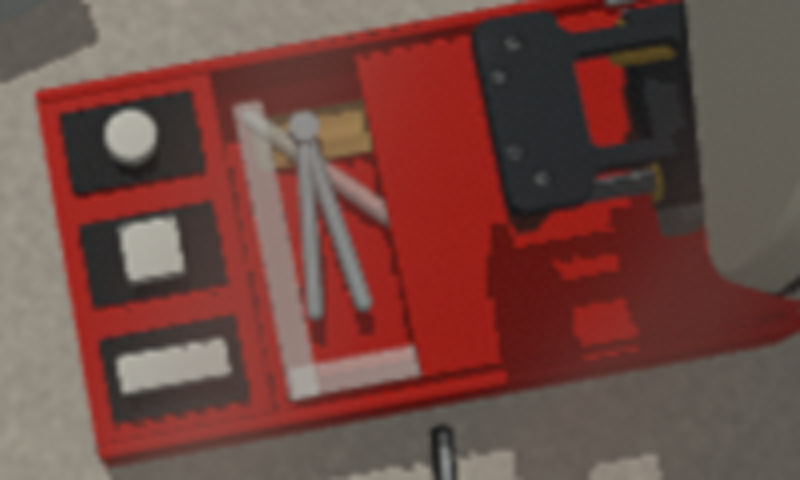

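View pics/cz.png

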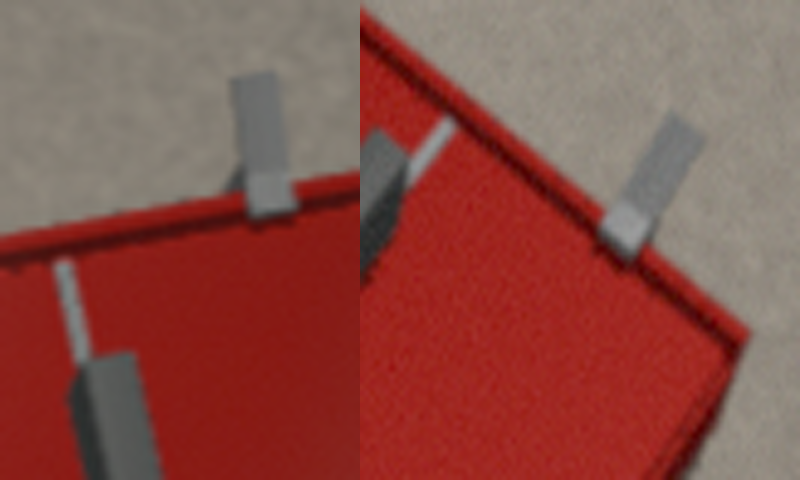

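```bash
python3 - <<'E'
from h import *
dt=dict(np.load('pics/top0.npz')); ds=dict(np.load('pics/side0.npz')); d8=dict(np.load('pics/t8.npz'))
c,s=np.cos(.1702),np.sin(.1702); R=np.array([[c,-s],[s,c]])
loc=lambda P:np.c_[(P[:,:2]-[597.3,-60.1])@R,P[:,2]].round(1)
T=lambda p:(np.array(p,float)+.5)/6+[390,95]-.5
S=lambda p:(np.array(p,float)-[360,0]+.5)/[440/90,6]+[405,220]-.5
for nm,d,f,pts in(('top',dt,T,[(65,262),(232,77),(274,72),(245,172),(292,170),(252,216),(297,212)]),('side',ds,S,[(453,120),(672,112),(706,135),(622,197),(658,216),(598,231),(633,262)])):
    for p in pts:
        print(nm,p,[loc(atz(d,f(p),z))[0,:2].tolist() for z in(45,50,62)])
# depth cloud of clip
for nm,d,(u0,u1,v0,v1) in(('top',dt,(424,445,100,136)),('side',ds,(450,480,232,266))):
    vv,uu=np.mgrid[v0:v1,u0:u1]; uv=np.c_[uu.ravel(),vv.ravel()]; P=loc(atdepth(d,uv)); im=d['img'][v0:v1,u0:u1].reshape(-1,3).astype(int)
    k=(P[:,2]>40)&(im[:,0]<im[:,1]+25)&(P[:,0]>62)&(P[:,0]<106)
    print(nm,k.sum(),np.percentile(P[k],[2,10,50,90,98],axis=0).round(1).tolist())
    
Z=lambda p:(np.array(p,float)+.5)/4+[280,130]-.5
for z,pts in((43,[(357,56),(372,130),(395,240),(418,372)]),(45,[(211,75),(38,92)])):
    print(z,loc(atz(d8,Z(pts),z)).tolist())
# shut lid edge: from tz zoom
t=lambda p:(np.array(p)+.5)/[3.6,3.5]+[280,90]-.5
print('shut',loc(atz(dt,t([(191,205),(218,355),(243,492)]),43)).tolist())
E
```

```text
top (65, 262) [[64.9, -40.2], [63.5, -39.2], [60.1, -36.7]]
top (232, 77) [[107.7, -94.9], [106.0, -93.4], [101.8, -90.0]]
top (274, 72) [[107.1, -106.3], [105.3, -104.7], [101.2, -101.1]]
top (245, 172) [[80.9, -92.5], [79.3, -91.1], [75.7, -87.7]]
top (292, 170) [[79.2, -105.0], [77.7, -103.5], [74.0, -99.9]]
top (252, 216) [[68.5, -91.7], [67.1, -90.3], [63.6, -86.9]]
top (297, 212) [[67.5, -103.7], [66.0, -102.2], [62.6, -98.6]]
side (453, 120) [[65.8, -38.7], [62.5, -40.2], [54.6, -43.9]]
side (672, 112) [[113.2, -86.3], [109.5, -87.5], [100.7, -90.2]]
side (706, 135) [[114.4, -97.8], [110.7, -98.8], [101.8, -101.3]]
side (622, 197) [[81.7, -89.3], [78.3, -90.4], [70.1, -93.1]]
side (658, 216) [[84.4, -100.3], [81.0, -101.3], [72.7, -103.7]]
side (598, 231) [[68.7, -89.6], [65.4, -90.7], [57.5, -93.3]]
side (633, 262) [[68.4, -102.1], [65.1, -103.1], [57.2, -105.5]]
top 195 [[67.7, -101.4, 47.8], [70.8, -100.4, 49.4], [84.5, -95.3, 54.4], [98.2, -90.1, 60.4], [101.2, -89.6, 62.5]]
side 225 [[67.0, -101.6, 46.4], [69.9, -100.9, 48.8], [84.1, -96.0, 53.9], [97.8, -91.0, 59.7], [100.9, -89.8, 61.4]]
43 [[65.7, 10.7, 43.0], [34.7, 10.7, 43.0], [-10.6, 10.3, 43.0], [-63.3, 11.7, 43.0]]
45 [[67.8, 69.6, 45.0], [73.3, 138.8, 45.0]]
shut [[68.6, 69.0, 43.0], [-2.3, 69.7, 43.0], [-64.9, 70.2, 43.0]]
```

Estimated travel is 57–59 mm and about 56.5 mm is needed, so I'm easing back about 1.5 mm.

Request:
jog_arm:
  steps:
    - {"dp":[-0.005,0.02,0],"turn":[0,0,0],"claw":0}
    - {"dp":[-0.005,0.02,0],"turn":[0,0,0],"claw":0}
    - {"dp":[-0.005,0.02,0],"turn":[0,0,0],"claw":0}
    - {"dp":[-0.005,0.02,0],"turn":[0,0,0],"claw":0}
    - {"dp":[-0.005,0.02,0],"turn":[0,0,0],"claw":0}
    - {"dp":[-0.005,0.02,0],"turn":[0,0,0],"claw":0}
    - {"dp":[-0.005,0.02,0],"turn":[0,0,0],"claw":0}

```text
t: 11.18
ee_pos: [614.7, -154.1, 51.7]
orientation: [-1.127, -1.337, 1.328]
ft_force: [0.5, 5.7, 2.3]
width: 13.8
```

```bash
python3 - <<'E'
from h import *
o=ctrl.get_obs(); print(o['ee_pos'],o['ft_force'],o['width'],np.abs(o['qvel']).max())
d=cap('top','t9'); cap('side','s9'); print(ctrl.get_obs()['ee_pos'])
a=cv2.imread('pics/t9.png')[130:250,280:480]; 
cv2.imwrite('pics/t9z.png',cv2.resize(a,None,fx=4,fy=4,interpolation=cv2.INTER_CUBIC))
# red lid edge along several lines: local y profile at z43 for t9 
c,s=np.cos(.1702),np.sin(.1702)
for tag in('t8','t9'):
    d=dict(np.load(f'pics/{tag}.npz')); g=d['img'].astype(np.float32)
    for x in(-20,-10,0,55):
        y=np.arange(20,0,-.25); P=np.c_[597.3+c*x-s*y,-60.1+s*x+c*y,np.full(len(y),43.)]
        uv=proj(d,P).astype(np.float32); v=cv2.remap(g,uv[:,0].reshape(1,-1),uv[:,1].reshape(1,-1),cv2.INTER_LINEAR)[0]
        r=v[:,0]; gr=np.convolve(r,[1]*6+[-1]*6,'valid'); i=np.argmax(gr); print(tag,x,y[i+6],gr[i].round())
E
```

```text
[ 614.6808509  -154.09585092   51.72674891] [0.50338046 5.68516454 2.30033561] 13.840872302120141 0.0018068492728584005
[ 614.69404598 -154.10523359   51.72594493]
t8 -20 10.75 168.0
t8 -10 10.75 169.0
t8 0 15.25 80.0
t8 55 11.25 146.0
t9 -20 12.75 158.0
t9 -10 12.75 137.0
t9 0 13.25 120.0
t9 55 13.5 140.0
```

View pics/t9z.png

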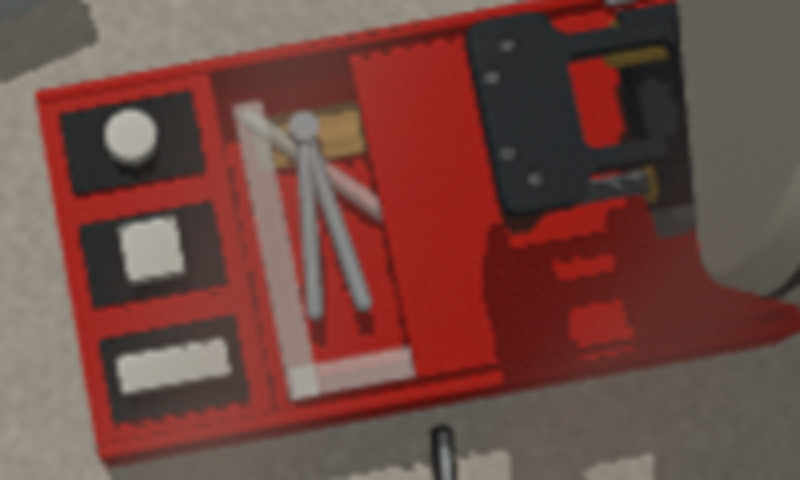

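View pics/s9.png

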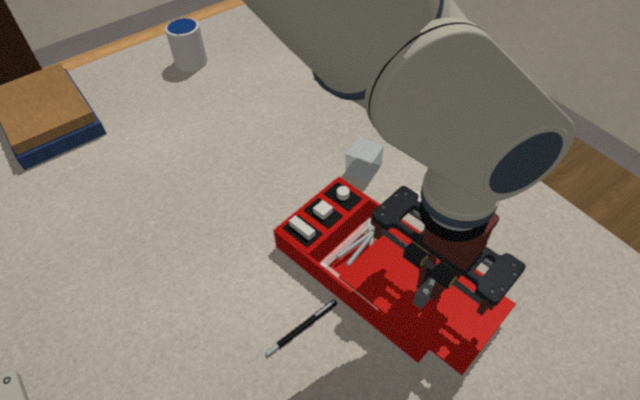

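The lid edge is at about 13 mm, so travel is about 56.5 mm against the 56.3 mm needed. All keys are up and the lid is at rest, so I'm handing in.

```bash
python3 -c "
from workcell import ctrl
print(ctrl.close_job()); o=ctrl.get_obs(); print(o['t'],o['ee_pos'],o['ft_force'],o['width'])"
```

```text
the job is handed in; nothing more can be done
None
the job is handed in; nothing more can be done
```

I pressed the three keys in order: round, square, long. Each bottomed out, at about 14, 21 and 25 N, and came up again before the next. I then gripped the lid's rib, pulled the lid open to the clip, and handed the job in at about 11 s while still holding it. `close_job()` reported no verdict.

**Lid position:** I estimated the travel at about 56.5 mm from the lid's edge in the top view, and 55–56 mm from the arm's motion. About 56.3 mm was needed, so the pointer should be within 1–2 mm of the clip's middle. The arm hid the pointer in both final pictures, so I could not check it directly against the clip.

**Other final checks:**
- **Hold:** the arm was still, the gripper was closed on the rib at 13.8 mm, and the wrist read about 5.7 N of spring pull.
- **Keys:** all three looked up.
- **Bystanders:** the cube and pencil had not visibly moved. The eraser had not moved in the top view just before the last 2 mm adjustment; the arm hid it in the final side view.

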